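# Switch the induction cooker on to preheat the kadhai

## Robot

A 6-joint arm with a two-finger parallel gripper is mounted at the origin on the work surface. World frame = base frame: x ahead of the robot, y to its left, z up, the work surface at z = 0. Lengths are in mm, angles in rad, forces in N, time in s.
With the tool pointing down it reaches from about 275 to 725 mm from the base axis. Payload 15.9 kg.
Tool frame: the origin (TCP) lies midway between the tips of the shut fingers; the grasp point (between the pads) lies grip_point_offset behind it (grip_point_offset is the distance from the TCP to the grasp point, in mm); z points along the fingers, x is the direction in which the jaws open and shut, and the axes are right-handed (so a half turn about z gives the same grasp; the last joint's range is limited). The gripper opens to 85 mm and grips with 20 to 120 N. Pads are 22 mm wide; open, the fingers measure 114 mm over their backs; the gripper's body (76 mm by 85 mm) begins 54 mm behind the grasp point. The pads swing forward as they close: fully open they stand 13 mm farther back than shut.
Start: joints at [-1.236, 0.213, -0.034, 1.323, 0, 1.571], TCP at [164.284, -472.225, 231.306] pointing down, gripper open.
Joint ranges: [-2.98, 2.98], [-0.74, 1.72], [-1.14, 1.35], [-2.1, 2.04], [-1.57, 1.44], [-3.14, 3.14]. Speed limits (rad/s): [1.89, 1.89, 2.39, 2.57, 3.14, 3.14].

## Interface

Orientations are given as a rotation vector (axis times angle).
In Python, from rig import read_state, snapshot, hand_in, grip_point_offset gives the robot as it stands. The module is installed in compiled form; this text tells all that it offers.
- The arm moves only by the tool play_rows, never from a script. Its argument "steps" is a list of rows, each an object with "dp": the shift along the tool's x, y, z in cm, a list of three; "twist": the turn, a rotation vector about the tool's x, y, z in degrees, a list of three. A call has exactly 10 rows; each row is the pose to reach, as a shift and turn from the pose measured when the call began, along the tool's axes at that moment; what a row does not reach only later rows make up. A row lasts 1/12 s, in which the tool goes at most 41.7 mm and 7.16 degrees, less where a joint would pass 70% of its speed; a pose out of reach is approached as far as the arm can. A call with a gripper value outside its range is refused whole. "grip" is the opening, from -1 (shut) to 1 (fully open), so that 0 is half open, set as the call begins (left out, the last holds). The fingers move at their own pace and stop on an object; "squeeze" is the grip in N (left out, the last holds). Time passes only in rows, so rows that repeat a pose let the fingers close, or fill a call up. It gives the time, the measured TCP pose, the force and the opening at its end, in the units of the state.
- read_state(): the state, without advancing time (a new reading comes with each control period).
- snapshot(name): name is "side" or "top"; returns a dict with "image" (384x512x3 uint8, red, green, blue), "z_map" (384x512 float32, mm along the optical axis (not along the pixel's ray), 0 where there is no reading), "K" (3x3 intrinsics, pixels), "D" ([k1, k2, p1, p2, k3] as OpenCV has them; the pictures are not rectified), "cam_to_world" (4x4, takes a point from camera to world coordinates). Camera axes: x right, y down, z forward; pixel columns grow to the right and rows downward; lengths in mm; the calibration is good to about 2 mm. A picture is of the moment at which its call begins.
- hand_in(): hands the job in, once; it reports no verdict.
The state is a dict: "clock": time; "joint_pos": joint angles; "qvel": joint speeds; "joint_efforts": joint torques, N m; "tool_pos": TCP position; "tcp_rot": TCP orientation; "force": force on the tool from outside, world axes, zero at the start; "torque": the same for the moment, N m; "opening": finger opening in mm.
Only numpy, scipy, OpenCV 4.12 (cv2) and the standard library are available. Lean on these libraries where they do the work, as an engineer would, in place of code of your own. Each camera call takes 0.05 s, during which the arm holds its last target. There are 200 camera calls.

## Task

Get the empty kadhai heating for the next batch of sesame: with the fingertips, first switch on the rocker of the socket that holds the cooker's big three-pin plug, by pushing down the rocker's end nearer the robot; then, on the cooker, press the large round on/off key fully down and let it up, and after that the square roast key beside it in the same way. Leave the other rockers and keys alone, and do not lift or shift the kadhai or anything else that stands about.

Things in the scene. Friction and masses are not known exactly. Their poses are not given: they have to be found in the camera images.
- socket_left (a point): Centre of the left socket's face (left as seen from the robot, +y side), on top of the fixed white switchboard box (150 mm deep, 210 wide, 50 high). x axis: box's front (rocker side) to back; z up. Sockets and rockers stand in rows of three, 65 mm apart; each socket's own rocker is centred 72 mm in front of it (towards the robot).
- socket_middle (a point): The same for the middle socket.
- socket_right (a point): The same for the right socket (-y side).
- cooker_plug: The induction cooker's big black three-pin plug (48 x 50 mm, 33 mm high, round boss on top, black cord leaving its far side), fully home in one of the three sockets; which one varies. Origin: centre of its underside, at the socket face. The other two sockets hold a smaller box-shaped charger (32 x 40 x 32 mm) and a flat black socket cover (12 mm high).
- switch_left (a joint): Angle of the rocker switch in front of the left socket: 0 = off (as at the start: the end near the robot stands up), 0.36 = on (near half pressed level). It is stiff (2 to 4 N at the near end) and stays where it is left; it counts as on above 0.3, so push it right down: the near end travels 7 mm. The white rocker is a shallow V, 40 mm long (front to back), 26 mm wide, hinged in the middle.
- switch_left_near (a point): Pressing place of the rocker switch in front of the left socket: on the top face of the end near the robot, 12 mm from the hinge; 61 mm above the table when off, 57 when on (the box's top plate is at 50 mm). Moves with the rocker.
- switch_middle (a joint): Angle of the rocker switch in front of the middle socket: 0 = off (as at the start: the end near the robot stands up), 0.36 = on (near half pressed level). It is stiff (2 to 4 N at the near end) and stays where it is left; it counts as on above 0.3, so push it right down: the near end travels 7 mm. The white rocker is a shallow V, 40 mm long (front to back), 26 mm wide, hinged in the middle.
- switch_middle_near (a point): Pressing place of the rocker switch in front of the middle socket: on the top face of the end near the robot, 12 mm from the hinge; 61 mm above the table when off, 57 when on (the box's top plate is at 50 mm). Moves with the rocker.
- switch_right (a joint): Angle of the rocker switch in front of the right socket: 0 = off (as at the start: the end near the robot stands up), 0.36 = on (near half pressed level). It is stiff (2 to 4 N at the near end) and stays where it is left; it counts as on above 0.3, so push it right down: the near end travels 7 mm. The white rocker is a shallow V, 40 mm long (front to back), 26 mm wide, hinged in the middle.
- switch_right_near (a point): Pressing place of the rocker switch in front of the right socket: on the top face of the end near the robot, 12 mm from the hinge; 61 mm above the table when off, 57 when on (the box's top plate is at 50 mm). Moves with the rocker.
- onoff_key (a joint): Travel of the large round on/off key (28 mm across), the rightmost (-y end) of the five grey keys: 0 = up, 0.004 = fully down. A spring returns it: 1.5 N to start, about 4 N fully down. A press counts when the key is held more than 2.5 mm down by the fingers for a tenth of a second.
- onoff_key_top (a point): Centre of the top of the large round on/off key (28 mm across), the rightmost (-y end) of the five grey keys along the front of the induction cooker's deck; 68 mm above the table, 6 mm proud of the deck when up. Moves with the key. x axis: cooker's front to back; z up. Cooker: fixed black slab 360 mm deep, 280 wide, 62 high; key row 45 mm behind its front edge.
- roast_key (a joint): Travel of the square roast key (22 x 22 mm), the second from the right, 52 mm to the left of the on/off key: 0 = up, 0.004 = fully down. A spring returns it: 1.5 N to start, about 4 N fully down. A press counts when the key is held more than 2.5 mm down by the fingers for a tenth of a second.
- roast_key_top (a point): Centre of the top of the square roast key (22 x 22 mm), the second from the right, 52 mm to the left of the on/off key along the front of the induction cooker's deck; 68 mm above the table, 6 mm proud of the deck when up. Moves with the key. x axis: cooker's front to back; z up. Cooker: fixed black slab 360 mm deep, 280 wide, 62 high; key row 45 mm behind its front edge.
- minus_key (a joint): Travel of the minus key, oblong, 24 x 15 mm, the leftmost of the five: 0 = up, 0.004 = fully down. Not to be pressed (over 2 mm down is a press).
- plus_key (a joint): Travel of the plus key, oblong, 24 x 15 mm, second from the left: 0 = up, 0.004 = fully down. Not to be pressed (over 2 mm down is a press).
- timer_key (a joint): Travel of the timer key, small and round, 16 mm, the middle one, 48 mm to the left of the roast key: 0 = up, 0.004 = fully down. Not to be pressed (over 2 mm down is a press).
- kadhai_mid (a point): A bystander, loose, to be left in place: empty dark iron kadhai (round pan 210 mm across and 66 mm high, two loop handles at its sides) standing loose on the cooker's glass behind the keys, its rim at least 68 mm behind the key row centre line. This point is at about its middle.
- sweet_a_mid (a point): A bystander, loose, to be left in place: sesame sweet, a beige disc 62 mm across, 21 mm high, on the table in front of the cooker. This point is at about its middle.
- tumbler_mid (a point): A bystander, loose, to be left in place: open steel tumbler 68 mm across, 90 mm high, in front of the switchboard. This point is at about its middle.
- jar_mid (a point): A bystander, loose, to be left in place: white jar with an orange lid, 90 mm across, 130 mm high, at the back of the table behind the gap between cooker and switchboard. This point is at about its middle.
- bowl_mid (a point): A bystander, loose, to be left in place: steel bowl 170 mm across, 55 mm high, on the right. This point is at about its middle.
- hammer_mid (a point): A bystander, loose, to be left in place: hammer lying to the left of the switchboard. This point is at about its middle.
- spatula_mid (a point): A bystander, loose, to be left in place: spatula lying at the front right. This point is at about its middle.

How it is judged (in metres and radians):
On the way, in this order (a step that is already met when the one before it is completed fails the run):
1. the rocker of the cooker plug's socket is thrown on (((horizontal distance between cooker_plug and socket_left below 0.025 m and value of joint switch_left above 0.3 rad) or (horizontal distance between cooker_plug and socket_middle below 0.025 m and value of joint switch_middle above 0.3 rad) or (horizontal distance between cooker_plug and socket_right below 0.025 m and value of joint switch_right above 0.3 rad))), for 0.1 s.
2. the on/off key is pressed down by the fingers (value of joint onoff_key above 0.0025 m and contact force between the fingers and onoff_key above 0.5 N), for 0.1 s.
3. the on/off key is let up again (value of joint onoff_key below 0.001 m), for 0.05 s.
4. the roast key is pressed down by the fingers (value of joint roast_key above 0.0025 m and contact force between the fingers and roast_key above 0.5 N and value of joint onoff_key below 0.001 m), for 0.1 s.
At the end, for the whole second after the job is handed in: The rocker of the socket with the cooker's plug is on (over 0.3 rad) and the other two rockers are off; all five keys are up (under 1 mm); every bystander is within 15 mm of where it stood (((horizontal distance between cooker_plug and socket_left below 0.025 m and value of joint switch_left above 0.3 rad) or (horizontal distance between cooker_plug and socket_middle below 0.025 m and value of joint switch_middle above 0.3 rad) or (horizontal distance between cooker_plug and socket_right below 0.025 m and value of joint switch_right above 0.3 rad)) and value of joint each of onoff_key, roast_key, minus_key, plus_key, timer_key below 0.001 m and not ((horizontal distance between cooker_plug and socket_left above 0.025 m and value of joint switch_left above 0.18 rad) or (horizontal distance between cooker_plug and socket_middle above 0.025 m and value of joint switch_middle above 0.18 rad) or (horizontal distance between cooker_plug and socket_right above 0.025 m and value of joint switch_right above 0.18 rad)) and distance of each of kadhai_mid, sweet_a_mid, tumbler_mid, jar_mid, bowl_mid, hammer_mid, spatula_mid from where it was at the start of the episode below 0.015 m); the robot touches nothing.
It fails at once if a rocker of another socket is thrown ((horizontal distance between cooker_plug and socket_left above 0.025 m and value of joint switch_left above 0.18 rad) or (horizontal distance between cooker_plug and socket_middle above 0.025 m and value of joint switch_middle above 0.18 rad) or (horizontal distance between cooker_plug and socket_right above 0.025 m and value of joint switch_right above 0.18 rad)).
It fails at once if the on/off or roast key is pressed while the plug's socket is still off (((horizontal distance between cooker_plug and socket_left below 0.025 m and value of joint switch_left below 0.2 rad) or (horizontal distance between cooker_plug and socket_middle below 0.025 m and value of joint switch_middle below 0.2 rad) or (horizontal distance between cooker_plug and socket_right below 0.025 m and value of joint switch_right below 0.2 rad)) and value of joint any of onoff_key, roast_key above 0.002 m).
It fails at once if the minus, plus or timer key is pressed (value of joint any of minus_key, plus_key, timer_key above 0.002 m).
It fails at once if the kadhai or another bystander is shifted or lifted by more than 15 mm (distance of any of kadhai_mid, sweet_a_mid, tumbler_mid, jar_mid, bowl_mid, hammer_mid, spatula_mid from where it was at the start of the episode above 0.015 m).
It also fails if it takes over 45 s, if anything falls off the work surface, if the arm or the gripper's body presses on something with over 40 N, if the wrist force passes 120 N, or if a joint passes its speed limit or range.

## Working session

There is one attempt and no reset: what is moved stays moved. The work goes in short steps, Python scripts to look and compute and a tool call to move; the robot and the scene stay as the last step left them, time stands still between calls to the robot, and variables do not carry over. Pictures are saved under pics/ and viewed, about 8 in all and at most 12, crops included, and the job is handed in when it is done.

Besides the shell and the picture viewer there is one more tool, called after "Call:" as name(argument=value, ...) on one line, values as JSON. play_rows: Moves the arm, as the interface text tells. Its arguments: {"type":"object","properties":{"steps":{"type":"array","items":{"type":"object","properties":{"dp":{"type":"array","items":{"type":"number"}},"twist":{"type":"array","items":{"type":"number"}}}}},"grip":{"type":"number"},"squeeze":{"type":"number"}},"required":["steps"]}

```bash
mkdir -p pics
cat > h.py <<'E'
import numpy as np, cv2
from rig import *
def pts(s):
    K,D,T=map(np.array,(s["K"],s["D"],s["cam_to_world"]))
    z=s["z_map"]; h,w=z.shape
    u,v=np.meshgrid(np.arange(w),np.arange(h))
    n=cv2.undistortPoints(np.stack([u,v],-1).reshape(-1,1,2).astype(np.float64),K.astype(float),D.astype(float)).reshape(h,w,2)
    P=np.concatenate([n*z[...,None],z[...,None]],-1)@T[:3,:3].T+T[:3,3]
    P[z==0]=np.nan
    return P,n
def ray(s,uv,h):
    K,D,T=map(np.array,(s["K"],s["D"],s["cam_to_world"]))
    n=cv2.undistortPoints(np.array(uv,float).reshape(-1,1,2),K.astype(float),D.astype(float)).reshape(-1,2)
    d=np.c_[n,np.ones(len(n))]@T[:3,:3].T
    return T[:3,3]+d*((h-T[2,3])/d[:,2])[:,None]
E
python3 - <<'E'
from h import *
import pickle
for n in("top","side"):
    s=snapshot(n); pickle.dump(s,open(n+".pkl","wb"))
    cv2.imwrite(f"pics/{n}0.png",cv2.resize(s["image"][...,::-1],(800,600),interpolation=cv2.INTER_CUBIC))
    print(n,np.round(s["cam_to_world"],2).tolist())
st=read_state();print(st, grip_point_offset)
E
```

```text
top [[0.02, -0.99, 0.14, 337.06], [-1.0, -0.02, -0.01, -15.34], [0.01, -0.14, -0.99, 1386.81], [0.0, 0.0, 0.0, 1.0]]
side [[-0.98, -0.11, 0.17, 274.92], [-0.21, 0.57, -0.79, 1093.1], [-0.01, -0.81, -0.59, 928.12], [0.0, 0.0, 0.0, 1.0]]
{'clock': 0.1, 'joint_pos': array([-1.23601999e+00,  2.13307418e-01, -3.49639178e-02,  1.32348618e+00,
       -4.46659417e-06,  1.57074823e+00]), 'qvel': array([-7.26322205e-04,  1.04173011e-03,  2.26911599e-03,  7.13958631e-05,
        3.63548307e-04, -4.83283164e-04]), 'joint_efforts': array([ 3.58176192e-05, -6.87257123e+01,  4.87801659e+01,  1.25101660e-02,
       -4.75951242e-05,  1.45380454e-05]), 'tool_pos': array([ 164.1829421 , -471.97016537,  230.87827711]), 'tcp_rot': array([-2.56009463e+00,  1.81990168e+00,  1.23439575e-03]), 'force': array([ 0.23679621,  0.29002974, -0.05952957]), 'torque': array([0.01348485, 0.06047653, 0.00101735]), 'opening': 85.71429058105934} 18.700000000000003
```

View pics/top0.png

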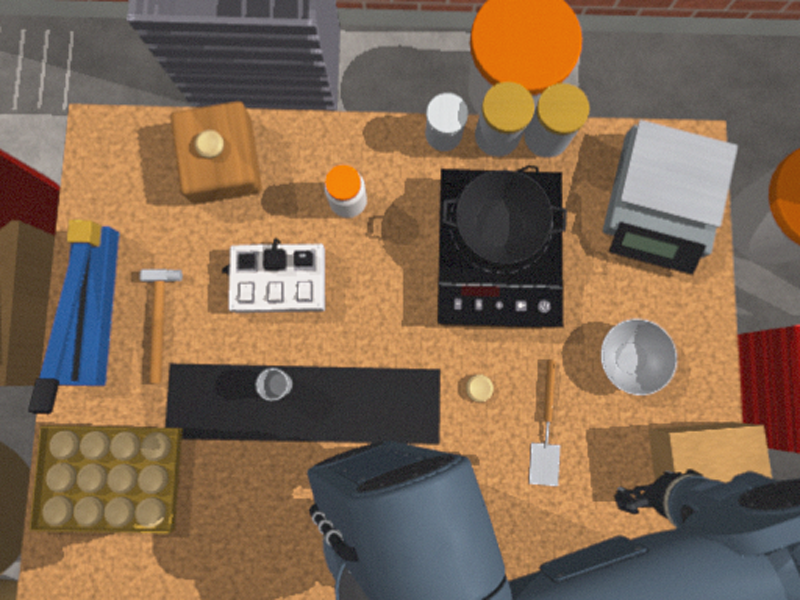

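View pics/side0.png

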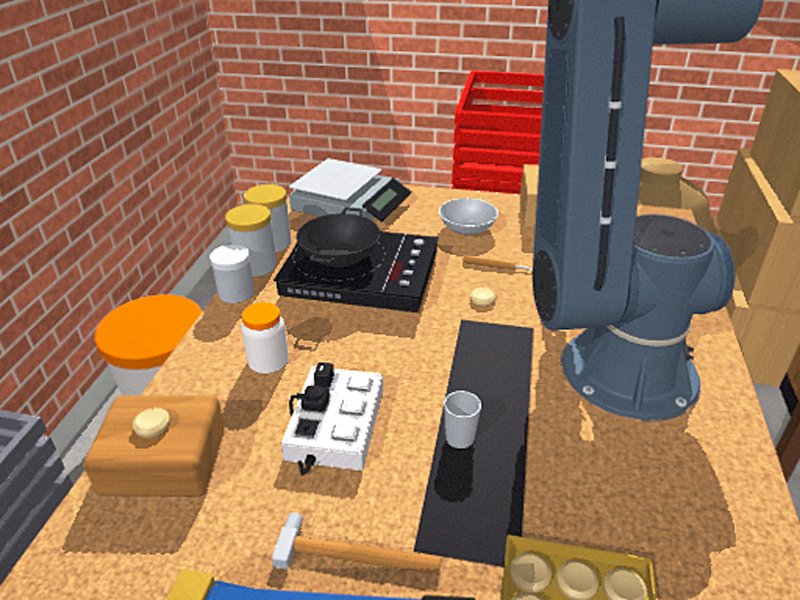

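The top view shows the switchboard centred near (278,278) in the 800-px picture. Its middle socket seems to hold the corded plug at (275,260). The cooker keys lie along row 305, with the on/off key at (544,306) and the roast key at (521,306). I'll zoom in and measure heights.

Run:
```python
from h import *
import pickle
s=pickle.load(open("top.pkl","rb")); im=s["image"][...,::-1]; P,_=pts(s)
a=im[150:205,140:215]; b=im[170:215,275:367]
A=cv2.resize(a,None,fx=8,fy=8,interpolation=cv2.INTER_CUBIC)
cv2.imwrite("pics/sb.png",A)
B=cv2.resize(b,None,fx=8,fy=8,interpolation=cv2.INTER_CUBIC)
C=np.zeros((600,740,3),np.uint8); C[:220,:300]=cv2.resize(A,(300,220)); C[:]=0
h1=300; A2=cv2.resize(A,(int(A.shape[1]*h1/A.shape[0]),h1)); B2=cv2.resize(B,(613,300))
C[:300,:A2.shape[1]]=A2; C[300:,:613]=B2; cv2.imwrite("pics/crop.png",C)
# white box
hsv=cv2.cvtColor(im,cv2.COLOR_BGR2HSV)
sub=np.zeros(im.shape[:2],bool); sub[150:205,140:215]=1
m=(sub&(np.abs(P[...,2]-52)<14)).astype(np.uint8)
n,l,stt,c=cv2.connectedComponentsWithStats(m); k=1+stt[1:,4].argmax(); print(stt[k])
q=P[l==k]; print("box rect",cv2.minAreaRect(q[:,:2].astype(np.float32)),np.median(q[:,2]))
# heights map
print(np.round(P[157:170:2,146:206:4,2]).astype(float))
m=((P[...,2]>50)&(P[...,2]<72)&(P[...,1]<-50)); m[:,:275]=0;m[:,370:]=0;m[:105]=0;m[212:]=0
q=P[m]; print("cooker",cv2.minAreaRect(q[:,:2].astype(np.float32)))
# keys by brightness
g=cv2.cvtColor(im,cv2.COLOR_BGR2GRAY); kk=np.zeros_like(g); kk[185:205,285:360]=(g[185:205,285:360]>90)
n,l,stt,c=cv2.connectedComponentsWithStats(kk)
for i in range(1,n):
    if stt[i,4]>5: print(stt[i],c[i].round(2),ray(s,c[i],68).round(1), np.nanmedian(P[l==i],0).round(1))
```

```text
[ 147  156   60   43 2175]
box rect ((572.1979370117188, 268.1229248046875), (151.286376953125, 211.13406372070312), 2.832105875015259) 50.87463619535151
[[ 1. 48. 53. 46. 54. 49. 52. 68. 51. 51. 48. 46. 54. 43. 48.]
 [ 2. 47. 48. 52. 45. 48. 46. 72. 75. 54. 51. 46. 54. 50. 49.]
 [-1. 50. 47. 51. 53. 52. 73. 82. 76. 68. 50. 83. 82. 79. 52.]
 [ 4. 51. 55. 55. 60. 48. 80. 84. 85. 67. 51. 87. 82. 82. 46.]
 [-0. 51. 57. 60. 56. 50. 84. 81. 85. 69. 49. 75. 84. 84. 51.]
 [ 2. 50. 58. 65. 58. 48. 73. 83. 84. 75. 50. 80. 83. 81. 53.]
 [13. 45. 57. 57. 56. 49. 77. 78. 75. 74. 50. 80. 76. 76. 51.]]
cooker ((651.859619140625, -239.0207061767578), (280.1570129394531, 361.59405517578125), 89.7606201171875)
[291 191   4   7  26] [292.5  194.23] [[ 517.2 -141.4   68. ]] [ 517.8 -141.5   66.4]
[304 192   5   6  21] [305.9  194.52] [[ 517.2 -187.9   68. ]] [ 516.1 -188.1   68. ]
[318 193   4   5  16] [319.38 194.75] [[ 517.5 -234.7   68. ]] [ 517.3 -233.9   67.2]
[330 193   7   6  41] [333.07 195.44] [[ 516.2 -282.2   68. ]] [ 517.2 -282.4   67.6]
[345 192   7   8  44] [348.   195.77] [[ 516.2 -334.1   68. ]] [ 515.8 -334.4   67.6]
```

View pics/crop.png

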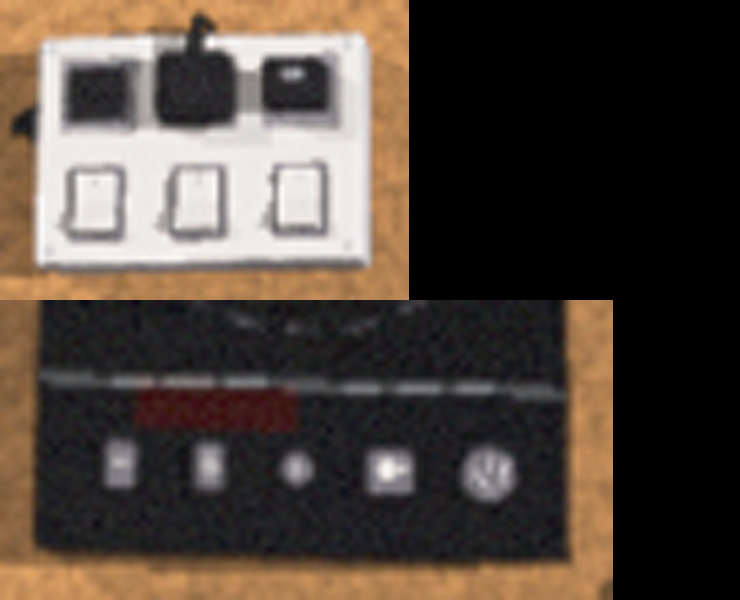

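The plug with the cord on its far side is in the middle socket. The left socket holds the flat cover, and the right one holds the charger with its LED. Next I'll work out the rocker position, the tool axes and the first move.

Run:
```python
from h import *
import pickle
from scipy.spatial.transform import Rotation as R
s=pickle.load(open("top.pkl","rb"))
f=300/55
for n,(u,v) in dict(L=(96,202),M=(198,202),Rr=(300,199),plug=(196,88),Mnear=(198,238),Mfar=(200,167)).items():
    print(n,ray(s,(140+u/f-.5,150+v/f-.5),80 if n=="plug" else 58 if n!="Mnear" else 62).round(1))
im=s["image"][...,::-1]; g=cv2.cvtColor(im,cv2.COLOR_BGR2GRAY).astype(float)
print(g[176:198,167:186].astype(int))
d=pickle.load(open("side.pkl","rb")); P,_=pts(d)
m=(P[...,2]>53)&(P[...,2]<67)&(abs(P[...,0]-535)<40)&(abs(P[...,1]-268)<95)
for y in (203,268,333):
    q=P[m&(abs(P[...,1]-y)<25)]; print(y,len(q),q.mean(0).round(1),np.percentile(q,[3,97],axis=0).round(1).tolist())
st=read_state();r=R.from_rotvec(st["tcp_rot"]);print(r.as_matrix().round(3))
print("target twist A (x->+y)")
for sg in(1,-1):
    t=R.from_matrix(np.array([[0,sg,0],[sg,0,0],[0,0,-1.]]))
    print(sg,(r.inv()*t).as_rotvec(degrees=True).round(2), r.inv().apply(np.array([518,267,150])-st["tool_pos"]).round(1))
```

```text
L [[534.8 330.5  58. ]]
M [[536.3 265.6  58. ]]
Rr [[539.8 200.6  58. ]]
plug [[606.1 265.9  80. ]]
Mnear [[512.6 263.5  62. ]]
Mfar [[559.  265.4  58. ]]
[[235 234 236 235 236 236 235 236 236 234 226 225 224 225 223 223 225 224
  222]
 [235 236 236 235 236 236 237 235 236 236 234 234 235 235 235 235 235 236
  235]
 [236 236 236 236 235 235 236 236 236 236 237 236 237 236 236 237 236 235
  235]
 [234 236 235 235 232 227 228 228 227 229 228 226 226 228 232 236 236 235
  235]
 [235 233 237 231 211 170 176 179 170 168 172 176 175 164 201 234 235 235
  235]
 [235 236 236 232 175 155 201 202 202 191 204 210 209 136 182 237 237 234
  236]
 [236 236 236 219 143 173 235 236 232 218 235 239 236 136 173 237 237 235
  234]
 [236 235 231 177 129 175 236 237 231 217 234 238 237 134 173 237 235 235
  235]
 [235 235 232 170 128 174 238 237 234 234 235 239 238 135 172 237 236 236
  236]
 [235 236 233 167 123 173 238 236 235 236 234 238 237 134 171 237 236 235
  235]
 [235 236 233 171 120 172 235 234 233 233 233 237 231 133 171 235 237 236
  236]
 [234 236 234 171 123 180 231 232 230 229 231 230 223 
[... 572 characters left out ...]
35 235 235 237
  237]
 [235 236 235 236 237 237 237 237 238 237 238 237 238 239 237 238 236 237
  236]
 [236 238 238 239 239 241 239 235 236 234 234 236 235 235 234 234 233 232
  230]
 [234 235 236 239 239 239 233 217 213 215 213 212 206 210 208 199 194 187
  173]]
203 95 [538.4 205.1  57.7] [[517.6, 190.1, 53.4], [559.4, 219.0, 64.1]]
268 116 [536.8 268.7  57.3] [[516.4, 250.5, 53.4], [560.0, 284.0, 62.7]]
333 128 [534.9 334.2  57.2] [[513.9, 319.1, 53.2], [565.7, 348.9, 62.0]]
[[ 0.329 -0.944 -0.   ]
 [-0.944 -0.329  0.001]
 [-0.001  0.    -1.   ]]
target twist A (x->+y)
1 [-8.0000e-02  1.0000e-02 -1.6082e+02] [-581.6 -577.    81.4]
-1 [1.000e-02 5.000e-02 1.918e+01] [-581.6 -577.    81.4]
```

Call:
play_rows(grip=-1, steps=[{"dp":[-1.9,-1.9,0],"twist":[0,0,-6]},{"dp":[-3.8,-3.8,0],"twist":[0,0,-12]},{"dp":[-5.7,-5.7,0],"twist":[0,0,-18]},{"dp":[-7.6,-7.6,0],"twist":[0,0,-24]},{"dp":[-9.5,-9.5,0],"twist":[0,0,-30]},{"dp":[-11.4,-11.4,0],"twist":[0,0,-36]},{"dp":[-13.3,-13.3,0],"twist":[0,0,-42]},{"dp":[-15.2,-15.2,0],"twist":[0,0,-48]},{"dp":[-17.1,-17.1,0],"twist":[0,0,-54]},{"dp":[-19,-19,0],"twist":[0,0,-60]}])

```text
clock: 0.93
tool_pos: [281.3, -228.8, 230.9]
tcp_rot: [-3.127, 0.288, 0.001]
force: [-0.6, 1.2, -0.2]
opening: 0.0
```

```bash
cat > rel.py <<'E'
import sys
from h import *
from scipy.spatial.transform import Rotation as R
st=read_state();r=R.from_rotvec(st["tcp_rot"])
t=R.from_matrix(np.array([[0,1,0],[1,0,0],[0,0,-1.]]))
g=np.array(list(map(float,sys.argv[1:4])))
print("t",round(st["clock"],2),"pos",st["tool_pos"].round(1),"F",st["force"].round(2),"open",round(st["opening"],1),"q",st["joint_pos"].round(2))
print("dp cm",(r.inv().apply(g-st["tool_pos"])/10).round(2),"twist",(r.inv()*t).as_rotvec(degrees=True).round(1))
E
python3 rel.py 521 267 180
```

```text
t 0.93 pos [ 281.3 -228.8  230.9] F [-0.55  1.17 -0.24] open 0.0 q [-0.68 -0.07 -0.34  1.3   0.    1.07]
dp cm [ 14.5  -53.12   5.13] twist [-1.000e-01 -0.000e+00 -1.005e+02]
```

Call:
play_rows(steps=[{"dp":[0.7,-2.6,0],"twist":[0,0,-6]},{"dp":[1.4,-5.2,0],"twist":[0,0,-12]},{"dp":[2.1,-7.8,0],"twist":[0,0,-18]},{"dp":[2.8,-10.4,0],"twist":[0,0,-24]},{"dp":[3.5,-13,0],"twist":[0,0,-30]},{"dp":[4.2,-15.6,0],"twist":[0,0,-36]},{"dp":[4.9,-18.2,0],"twist":[0,0,-42]},{"dp":[5.6,-20.8,0],"twist":[0,0,-48]},{"dp":[6.3,-23.4,0],"twist":[0,0,-54]},{"dp":[7.0,-26,0],"twist":[0,0,-60]}])

```text
clock: 1.77
tool_pos: [397.9, 15.4, 231.0]
tcp_rot: [-2.849, -1.321, 0.0]
force: [1.1, 0.1, 0.4]
opening: 0.0
```

```bash
python3 rel.py 521 267 100
```

```text
t 1.77 pos [397.9  15.4 231. ] F [1.09 0.13 0.44] open 0.0 q [ 0.04  0.   -0.27  1.3   0.    0.74]
dp cm [27.15 -6.83 13.12] twist [ -0.1  -0.  -40.2]
```

Call:
play_rows(steps=[{"dp":[3.4,-0.85,0],"twist":[0,0,-5]},{"dp":[6.8,-1.7,0],"twist":[0,0,-10]},{"dp":[10.2,-2.55,0.5],"twist":[0,0,-15]},{"dp":[13.6,-3.4,2],"twist":[0,0,-20]},{"dp":[17,-4.25,4],"twist":[0,0,-25]},{"dp":[20.4,-5.1,6],"twist":[0,0,-30]},{"dp":[23.8,-6,8],"twist":[0,0,-35]},{"dp":[27.1,-6.8,10],"twist":[0,0,-40.2]},{"dp":[27.1,-6.8,11],"twist":[0,0,-40.2]},{"dp":[27.1,-6.8,12],"twist":[0,0,-40.2]}])

```text
clock: 2.6
tool_pos: [520.4, 267.3, 109.0]
tcp_rot: [-2.219, -2.221, 0.003]
force: [0.4, -0.4, 0.0]
opening: -0.3
```

```bash
python3 rel.py 521 267 75
python3 - <<'E'
from h import *
o=[]
for n,(a,b,c,d) in dict(top=(140,205,130,225),side=(200,320,150,310)).items():
    s=snapshot(n); o.append(cv2.resize(s["image"][a:b,c:d,::-1],(400,300),interpolation=cv2.INTER_CUBIC))
cv2.imwrite("pics/c1.png",np.hstack(o))
E
```

```text
t 2.6 pos [520.4 267.3 109. ] F [ 0.41 -0.41  0.01] open -0.3 q [ 0.47  0.44 -0.03  1.1   0.    0.47]
dp cm [-0.03  0.07  3.4 ] twist [-0.2  0.   0.1]
```

View pics/c1.png

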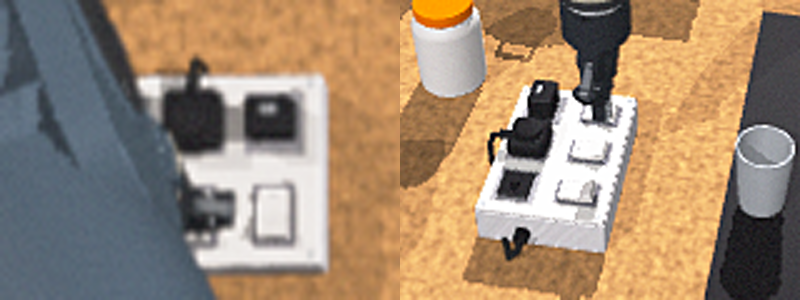

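Both crops are hard to read because of parallax. The fingers appear near (600,110) in the side crop, and the arm hides most of them in the top crop. I'll check by projecting the TCP into the side view.

Run:
```python
from h import *
s=snapshot("side");T=np.linalg.inv(s["cam_to_world"])
p=np.array([[520.4,267.3,109.],[520.4,267.3,61],[522,203,60]])
uv,_=cv2.projectPoints(p,cv2.Rodrigues(T[:3,:3])[0],T[:3,3],np.array(s["K"],float),np.array(s["D"],float))
uv=uv.reshape(-1,2); print("px",uv.round(1), "crop",((uv-[150,200])*[2.5,2.5]+[400,0]).round())
P,_=pts(s); q=P[(P[...,2]>104)&(P[...,2]<125)&(abs(P[...,0]-525)<60)&(abs(P[...,1]-260)<70)]
print(len(q),np.percentile(q,[2,50,98],axis=0).round(1))
```

```text
px [[230.3 247.1]
 [230.9 259. ]
 [235.6 244.3]] crop [[601. 118.]
 [602. 147.]
 [614. 111.]]
25 [[509.7 262.8 109.8]
 [514.8 274.  121.3]
 [531.9 281.  124.4]]
```

The fingertip's projection matches the picture, and the depth points lie around (520,270). Now I'll press the middle rocker.

Call:
play_rows(steps=[{"dp":[0,0.05,1.5],"twist":[0,0,0]},{"dp":[0,0.05,3],"twist":[0,0,0]},{"dp":[0,0.05,4],"twist":[0,0,0]},{"dp":[0,0.05,4.4],"twist":[0,0,0]},{"dp":[0,0.05,4.7],"twist":[0,0,0]},{"dp":[0,0.05,4.9],"twist":[0,0,0]},{"dp":[0,0.05,5.1],"twist":[0,0,0]},{"dp":[0,0.05,5.25],"twist":[0,0,0]},{"dp":[0,0.05,5.35],"twist":[0,0,0]},{"dp":[0,0.05,5.35],"twist":[0,0,0]}])

```text
clock: 3.58
tool_pos: [520.7, 265.5, 57.5]
tcp_rot: [-2.222, -2.218, 0.001]
force: [-1.4, 0.0, 0.0]
opening: -0.5
```

Call:
play_rows(steps=[{"dp":[0,0,0.1],"twist":[0,0,0]},{"dp":[0,0,0.15],"twist":[0,0,0]},{"dp":[0,0,0.2],"twist":[0,0,0]},{"dp":[0,0,0.25],"twist":[0,0,0]},{"dp":[0,0,0.3],"twist":[0,0,0]},{"dp":[0,0,0.3],"twist":[0,0,0]},{"dp":[0,0,0.3],"twist":[0,0,0]},{"dp":[0,0,0.3],"twist":[0,0,0]},{"dp":[0,0,0.3],"twist":[0,0,0]},{"dp":[0,0,0.3],"twist":[0,0,0]}])

```text
clock: 4.42
tool_pos: [520.9, 265.7, 56.2]
tcp_rot: [-2.223, -2.219, -0.001]
force: [-10.8, -4.7, 27.8]
opening: 0.3
```

```bash
python3 rel.py 521 267 110
```

```text
t 4.42 pos [520.9 265.7  56.2] F [-10.78  -4.72  27.78] open 0.3 q [ 0.47  0.47 -0.12  0.98  0.    0.47]
dp cm [ 0.14  0.01 -5.38] twist [-0.  -0.1 -0.1]
```

The rocker is hard against its stop at 28 N. I'll lift and move towards the cooker far enough to see it.

Call:
play_rows(steps=[{"dp":[0,0,-1],"twist":[0,0,0]},{"dp":[0,0,-3],"twist":[0,0,0]},{"dp":[0,0,-6],"twist":[0,0,0]},{"dp":[0,0,-9],"twist":[0,0,0]},{"dp":[-2.5,0,-11],"twist":[0,0,0]},{"dp":[-5,0,-11],"twist":[0,0,0]},{"dp":[-8,-0.2,-11],"twist":[0,0,0]},{"dp":[-11.5,-0.2,-11],"twist":[0,0,0]},{"dp":[-15,-0.2,-11],"twist":[0,0,0]},{"dp":[-18,-0.2,-11],"twist":[0,0,0]}])

```text
clock: 5.25
tool_pos: [518.5, 83.7, 166.3]
tcp_rot: [-2.223, -2.219, -0.001]
force: [0.8, -0.9, -0.8]
opening: -0.1
```

```bash
python3 rel.py 516 -334 110
python3 - <<'E'
from h import *
o=[]
for n,(a,b,c,d) in dict(top=(150,205,140,215),side=(225,305,175,255)).items():
    s=snapshot(n); o.append(cv2.resize(s["image"][a:b,c:d,::-1],(400,400),interpolation=cv2.INTER_CUBIC))
cv2.imwrite("pics/c2.png",np.hstack(o))
E
```

```text
t 5.25 pos [518.5  83.7 166.3] F [ 0.81 -0.86 -0.85] open -0.1 q [ 0.16  0.28 -0.11  1.18  0.    0.16]
dp cm [-41.78  -0.18   5.59] twist [ 0.  -0.1 -0.1]
```

View pics/c2.png

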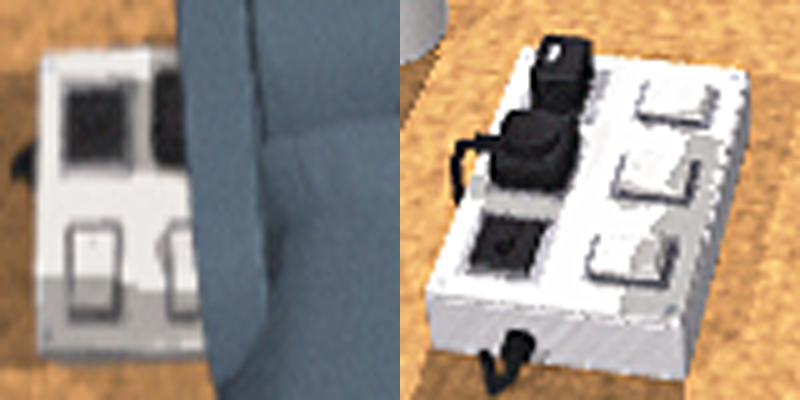

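The side crop shows the plug in the middle socket and its rocker near (655,170), but a shadow hides its state. I'll check again from over the cooker.

Call:
play_rows(steps=[{"dp":[-2.5,0,0],"twist":[0,0,0]},{"dp":[-6,0,0],"twist":[0,0,0]},{"dp":[-10,0,0],"twist":[0,0,0]},{"dp":[-14,0,0],"twist":[0,0,0]},{"dp":[-18,-0.1,0],"twist":[0,0,0]},{"dp":[-22,-0.1,0],"twist":[0,0,0]},{"dp":[-26,-0.1,0],"twist":[0,0,0]},{"dp":[-30,-0.1,0],"twist":[0,0,0]},{"dp":[-34,-0.2,0],"twist":[0,0,0]},{"dp":[-37,-0.2,0],"twist":[0,0,0]}])

```text
clock: 6.18
tool_pos: [514.5, -290.8, 166.3]
tcp_rot: [2.228, 2.214, 0.0]
force: [0.7, 0.4, 0.1]
opening: -0.1
```

```bash
python3 rel.py 516 -334 90
python3 - <<'E'
from h import *
import pickle
o=[]
for n,(a,b,c,d) in dict(top=(150,205,140,215),side=(225,305,175,255)).items():
    s=snapshot(n); o.append(cv2.resize(s["image"][a:b,c:d,::-1],(400,400),interpolation=cv2.INTER_CUBIC))
    P,_=pts(s);Q,_=pts(pickle.load(open(n+".pkl","rb")))
    for y in(332,266,202):
        for nm,x in(("near",523),("far",549)):
            f=lambda A:A[...,2][(abs(A[...,0]-x)<9)&(abs(A[...,1]-y)<9)&(A[...,2]<80)]
            print(n,y,nm,f(Q).mean().round(1),f(P).mean().round(1),len(f(P)))
cv2.imwrite("pics/c3.png",np.hstack(o))
E
```

```text
t 6.18 pos [ 514.5 -290.8  166.3] F [0.66 0.43 0.13] open -0.1 q [-0.51  0.42  0.09  1.24 -0.   -0.51]
dp cm [-4.32  0.17  7.64] twist [ 0.   0.  -0.4]
top 332 near 60.7 60.6 25
top 332 far 56.2 55.0 22
top 266 near 59.1 56.4 32
top 266 far 56.9 58.7 26
top 202 near 58.0 57.4 26
top 202 far 56.2 56.7 25
side 332 near 58.7 59.8 33
side 332 far 56.0 56.1 25
side 266 near 58.7 55.1 28
side 266 far 55.9 60.6 26
side 202 near 57.1 57.6 29
side 202 far 56.7 57.1 22
```

View pics/c3.png

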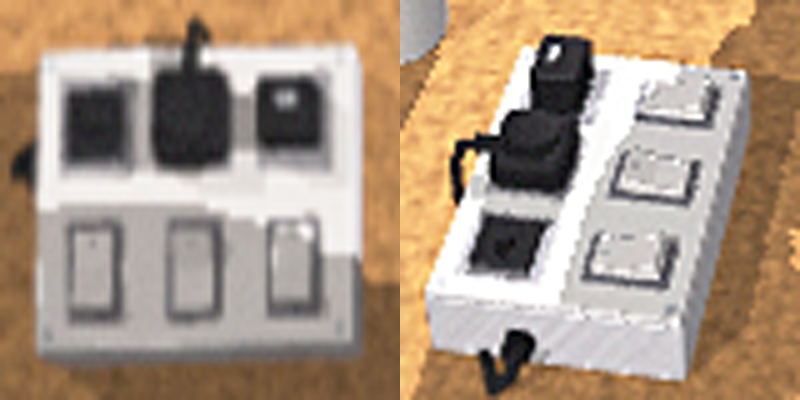

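The middle rocker now tilts the other way from its neighbours: near end about 3 mm lower, far end about 3 mm higher, with the clearest change around (193,270). Next is the on/off key.

Call:
play_rows(steps=[{"dp":[-1.5,0.1,0],"twist":[0,0,0]},{"dp":[-3,0.1,1],"twist":[0,0,0]},{"dp":[-4.2,0.15,3],"twist":[0,0,0]},{"dp":[-4.3,0.15,5],"twist":[0,0,0]},{"dp":[-4.3,0.15,7],"twist":[0,0,0]},{"dp":[-4.3,0.15,8],"twist":[0,0,0]},{"dp":[-4.3,0.15,8.5],"twist":[0,0,0]},{"dp":[-4.3,0.15,8.8],"twist":[0,0,0]},{"dp":[-4.3,0.15,8.8],"twist":[0,0,0]},{"dp":[-4.3,0.15,8.8],"twist":[0,0,0]}])

```text
clock: 7.12
tool_pos: [516.1, -335.0, 78.8]
tcp_rot: [2.23, 2.21, -0.0]
force: [-0.5, -0.3, 0.3]
opening: 0.2
```

```bash
python3 rel.py 516.5 -334 62
```

```text
t 7.12 pos [ 516.1 -335.    78.8] F [-0.53 -0.3   0.3 ] open 0.2 q [-0.58  0.51  0.01  1.06 -0.   -0.57]
dp cm [0.1  0.03 1.68] twist [ 0.1  0.1 -0.5]
```

Call:
play_rows(steps=[{"dp":[0.1,0,0.5],"twist":[0,0,0]},{"dp":[0.1,0,0.9],"twist":[0,0,0]},{"dp":[0.1,0,1.1],"twist":[0,0,0]},{"dp":[0.1,0,1.3],"twist":[0,0,0]},{"dp":[0.1,0,1.45],"twist":[0,0,0]},{"dp":[0.1,0,1.55],"twist":[0,0,0]},{"dp":[0.1,0,1.65],"twist":[0,0,0]},{"dp":[0.1,0,1.7],"twist":[0,0,0]},{"dp":[0.1,0,1.7],"twist":[0,0,0]},{"dp":[0.1,0,1.7],"twist":[0,0,0]}])

```text
clock: 7.95
tool_pos: [516.4, -334.1, 63.6]
tcp_rot: [2.229, 2.209, 0.001]
force: [-8.8, 6.9, 27.0]
opening: -0.1
```

```bash
python3 rel.py 516.5 -334 62
```

```text
t 7.95 pos [ 516.4 -334.1   63.6] F [-8.79  6.88 27.04] open -0.1 q [-0.57  0.52 -0.02  1.03 -0.   -0.57]
dp cm [0.01 0.01 0.16] twist [ 0.2  0.1 -0.5]
```

The key is fully down at z = 63.6 and 27 N. I'll hold briefly, lift, and move over the roast key.

Call:
play_rows(steps=[{"dp":[0,0,0],"twist":[0,0,0]},{"dp":[0,0,-0.5],"twist":[0,0,0]},{"dp":[0,0,-1.5],"twist":[0,0,0]},{"dp":[0,0,-2.5],"twist":[0,0,0]},{"dp":[0.5,0,-2.5],"twist":[0,0,0]},{"dp":[2,0,-2.5],"twist":[0,0,0]},{"dp":[4,0,-2.5],"twist":[0,0,0]},{"dp":[5.2,0,-2.5],"twist":[0,0,0]},{"dp":[5.2,0,-2.0],"twist":[0,0,0]},{"dp":[5.2,0,-1.5],"twist":[0,0,0]}])

```text
clock: 8.78
tool_pos: [517.0, -281.2, 78.3]
tcp_rot: [2.227, 2.211, 0.001]
force: [0.5, -0.5, 0.2]
opening: 0.2
```

```bash
python3 rel.py 516.5 -282.3 62
```

```text
t 8.78 pos [ 517.  -281.2   78.3] F [ 0.49 -0.51  0.22] open 0.2 q [-0.5   0.46 -0.08  1.03 -0.   -0.49]
dp cm [-0.11 -0.06  1.63] twist [ 0.2  0.1 -0.4]
```

Call:
play_rows(steps=[{"dp":[-0.1,0,0.5],"twist":[0,0,0]},{"dp":[-0.1,0,0.85],"twist":[0,0,0]},{"dp":[-0.1,0,1.1],"twist":[0,0,0]},{"dp":[-0.1,0,1.3],"twist":[0,0,0]},{"dp":[-0.1,0,1.45],"twist":[0,0,0]},{"dp":[-0.1,0,1.55],"twist":[0,0,0]},{"dp":[-0.1,0,1.65],"twist":[0,0,0]},{"dp":[-0.1,0,1.65],"twist":[0,0,0]},{"dp":[-0.1,0,1.65],"twist":[0,0,0]},{"dp":[-0.1,0,1.65],"twist":[0,0,0]}])

```text
clock: 9.62
tool_pos: [516.9, -282.6, 63.6]
tcp_rot: [2.227, 2.209, 0.001]
force: [-12.8, 5.7, 30.3]
opening: -0.1
```

The roast key is down against its stop at 30 N. I'll hold briefly, then retreat upwards.

Call:
play_rows(steps=[{"dp":[0,0,0],"twist":[0,0,0]},{"dp":[0,0,-0.5],"twist":[0,0,0]},{"dp":[0,0,-2],"twist":[0,0,0]},{"dp":[0,0,-4],"twist":[0,0,0]},{"dp":[0,0,-7],"twist":[0,0,0]},{"dp":[0,0,-10],"twist":[0,0,0]},{"dp":[0,0,-13],"twist":[0,0,0]},{"dp":[2,-3,-15],"twist":[0,0,0]},{"dp":[5,-6,-15],"twist":[0,0,0]},{"dp":[8,-9,-15],"twist":[0,0,0]}])

```text
clock: 10.45
tool_pos: [427.7, -202.5, 213.8]
tcp_rot: [2.227, 2.206, 0.002]
force: [0.6, 0.8, 0.8]
opening: 0.0
```

Call:
play_rows(steps=[{"dp":[3,-1,0],"twist":[0,0,0]},{"dp":[6,-2,0],"twist":[0,0,0]},{"dp":[9,-3,0],"twist":[0,0,0]},{"dp":[12,-4,0],"twist":[0,0,0]},{"dp":[14,-5,0],"twist":[0,0,0]},{"dp":[15,-5,0],"twist":[0,0,0]},{"dp":[15,-5,0],"twist":[0,0,0]},{"dp":[15,-5,0],"twist":[0,0,0]},{"dp":[15,-5,0],"twist":[0,0,0]},{"dp":[15,-5,0],"twist":[0,0,0]}])

```text
clock: 11.28
tool_pos: [379.3, -52.8, 212.9]
tcp_rot: [2.228, 2.205, 0.001]
force: [-0.1, -0.8, 0.4]
opening: -0.1
```

```bash
python3 rel.py 516.5 -282.3 62
python3 - <<'E'
from h import *
import pickle
o=[]
for n in("top","side"):
    s=snapshot(n); o.append(cv2.resize(s["image"][...,::-1],(400,300),interpolation=cv2.INTER_AREA))
    P,_=pts(s);Q,_=pts(pickle.load(open(n+".pkl","rb")))
    f=lambda A,x,y,r:A[...,2][(abs(A[...,0]-x)<r)&(abs(A[...,1]-y)<r)&(A[...,2]<80)]
    for nm,x,y,r in(("near",523,266,9),("far",549,266,9),("Lnear",523,332,9),("Lfar",549,332,9),("Rnear",523,202,9),("Rfar",549,202,9),("onoff",516,-334,10),("roast",517,-282,9)):
        print(n,nm,f(Q,x,y,r).mean().round(1),f(P,x,y,r).mean().round(1),len(f(P,x,y,r)))
cv2.imwrite("pics/end.png",np.hstack(o))
E
```

```text
t 11.28 pos [379.3 -52.8 212.9] F [-0.14 -0.79  0.36] open -0.1 q [-0.14 -0.03 -0.35  1.24 -0.   -0.13]
dp cm [-22.75  13.87  15.26] twist [ 0.3  0.2 -0.6]
top near 59.1 55.0 31
top far 56.9 59.4 25
top Lnear 60.7 60.6 27
top Lfar 56.2 55.7 25
top Rnear 58.0 58.2 26
top Rfar 56.2 56.8 27
top onoff 67.2 67.8 30
top roast 67.6 68.5 25
side near 58.7 55.5 29
side far 55.9 60.7 25
side Lnear 58.7 58.9 36
side Lfar 56.0 56.0 27
side Rnear 57.1 57.8 27
side Rfar 56.7 56.8 22
side onoff 66.4 67.4 14
side roast 68.4 66.5 11
```

View pics/end.png

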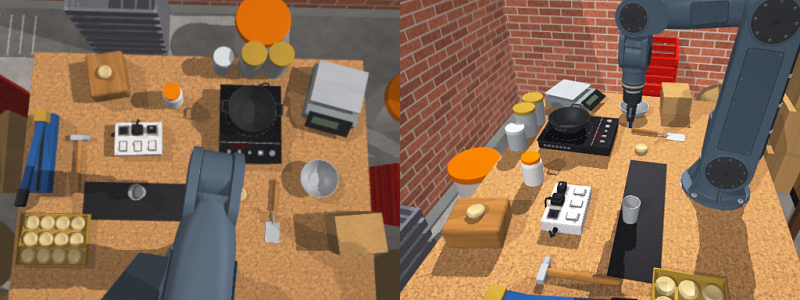

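The arm is clear of everything and the bystanders look unmoved. The middle rocker reads on, the other two off, and the pressed keys are back up, so I'm handing in.

```bash
python3 -c "
from rig import *
print(hand_in())"
```

```text
the job is handed in; nothing more can be done
None
```

I switched on the middle rocker, whose socket holds the cooker's plug, then pressed and released the on/off key, then the roast key. The job is handed in; it reports no verdict. The clock read 11.3 s at the last check, out of 45 s.

- **Rocker:** it stopped hard at z = 56.2 mm under 28 N. Afterwards its near end sat 3–4 mm lower and its far end 2.5–5 mm higher, while the other two rockers stayed within 1 mm of where they started. The depth readings are noisy, so I infer it is past 0.3 rad from the hard stop as well as the tilt.
- **Keys:** the on/off key stopped at z = 63.6 mm under 27 N and the roast key at 63.6 mm under 30 N. Both read about 66.5–68.5 mm after release, against 68 mm when up. The side view put the roast key 1.9 mm lower than at the start and the top view 0.9 mm higher, which I take as depth noise.
- **Other keys:** I did not measure the timer, plus and minus keys afterwards; the fingers never went over them at pressing height.
- **Bystanders:** I judged them unmoved only by eye, in the last pictures. The arm was well clear of everything and touching nothing.

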